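Set the depth stop to the part and lock it

ROBOT

A 6-joint arm with a two-finger parallel gripper is mounted at the origin on a cart in front of the work surface, level with it; the furniture and walls round the work are solid. World frame = base frame: x ahead of the robot, y to its left, z up, the work surface at z = 0. Lengths are in m, angles in rad, forces in N, time in s.
With the tool pointing down it reaches from about 0.35 to 0.85 m from the base axis. Payload 8.1 kg.
Tool frame: the origin (TCP) lies between the finger pads; the fingertips stand 14 mm ahead of it and the grasp point (between the pads) lies 5 mm behind it; z points along the fingers, y is the line along which they close (so a half turn about z gives the same grasp; the last joint's range is limited). The gripper opens to 93 mm and grips with 3 to 60 N. Pads are 15 mm wide; open, the fingers measure 128 mm over their backs; the gripper's body (75 mm by 188 mm) begins 65 mm behind the grasp point.
Start: joints at [1.082, 0.13, 1.488, -0, 1.523, -0.085], TCP at [0.236, 0.552, 0.233] pointing down, gripper open.
Joint ranges: [-2.96, 2.96], [-0.89, 2.26], [0.02, 2.5], [-1.34, 4.48], [0, 2.73], [-2.66, 2.66]. Speed limits (rad/s): [2.39, 2.39, 2.79, 3.14, 3.14, 3.14].

INTERFACE

Orientations are given as a rotation vector (axis times angle).
In Python, from plant import robot gives the robot as it stands.
- The arm moves only by the tool arm_command, never from a script. Its argument "targets" is a list of rows, each an object of numbers: "x", "y", "z": the shift along the world's x, y, z in units of 500 mm (1.0 is 500 mm); "rx", "ry", "rz": the turn, a rotation vector about the world's x, y, z in units of 2 rad (1.0 is 2 rad); "claw": the closure in counts, from 0 (fully open) to 255 (shut). In form: [{"x": .., "y": .., "z": .., "rx": .., "ry": .., "rz": .., "claw": ..}, ...]. A call has 1 to 10 rows; each row is the pose to reach, as a shift and turn from the pose commanded when the call began; what a row does not reach only later rows make up. A row lasts 1/12 s, in which the tool goes at most 41.7 mm and 7.16 degrees, less where a joint would pass 70% of its speed; a pose out of reach is approached as far as the arm can. A call with a number of a shift or a turn outside -1 to 1 is refused whole. A call with a gripper value outside its range is refused whole. The fingers move at their own pace and stop on an object; "squeeze" is the grip in N (left out, the last holds). Time passes only in rows, so rows that repeat a pose let the fingers close. It gives the time, the measured TCP pose, the force, the opening and the grip force at its end, in the units of the state.
- robot.read_state(): the state, without advancing time (a new reading comes with each control period).
- robot.read_camera(name): name is "side" or "top" or "wrist"; returns (picture, depth): 480x640x3 uint8, red, green, blue; 480x640 float32, m along the optical axis (not along the pixel's ray), 0 where there is no reading.
- robot.get_calibration(name): a dict with "intrinsics" (3x3 intrinsics, pixels), "origin" and "orientation" of the camera in the world. Camera axes: x right, y up, looking along -z (the intrinsics and any distortion apply to the point x, -y, -z); pixel columns grow to the right and rows downward; lengths in m; the calibration is good to about 2 mm. A picture is of the moment at which its call begins: read the wrist's pose just before it. get_calibration takes no time and is no camera call; for the wrist camera it gives the pose at the moment of the call.
- robot.close_job(): hands the job in; it is judged then, once.
The state is a dict: "t": time; "q": joint angles; "dq": joint speeds; "joint_torque": joint torques, N m; "tool_pos": TCP position; "orientation": TCP orientation; "force": force on the tool from outside, world axes, zero at the start; "wrist_torque": the same for the moment, N m; "opening": finger opening in m; "gripper_force": force on a finger pad.
Only numpy, scipy, OpenCV 4.12 (cv2) and the standard library are available. Lean on these libraries where they do the work, as an engineer would, in place of code of your own. Each camera call takes 0.05 s, during which the arm holds its last target. There are 200 camera calls.

TASK

Lower the depth rod of the small stop stand, gently, until its foot rests on the wood block lying under it, without pressing hard on the block. Then lock the rod there by swinging the cam lever on the stand's head round to its stop, and let go, with the foot still touching the block. Leave the block and the things around where they lie.

Things in the scene. Friction and masses are not known exactly. Their poses are not given: they have to be found in the camera images.
- stand: Fixed steel stop stand: a 165 x 150 x 10 mm base plate, a round column, and an aluminium head (top face 140 mm above the bench) that overhangs the base. Origin on the bench straight below the depth rod; the stand's x axis points to the column (66 mm from the rod axis), y to the clamp side, z up. It stands at a different place and yaw each time.
- rod (a joint): How far the depth rod is lowered from its top position, m: 0 to 0.065, its foot is then 0.105 m minus this above the bench. A 10 mm square steel bar that slides only vertically in the head; a stiff dry friction of about 6 N holds it wherever it is left, so pushing it down takes about 4 N after its weight, and much more once the foot meets the block.
- rod_foot (a point): Centre of the underside of the depth rod's round foot (18 mm across), a 4 mm rubber tip that yields less than 1 mm under 20 N.
- rod_knob_top (a point): Centre of the flat top of the black round knob on the upper end of the rod (knob 32 mm across, 19 mm high, top flat 26 mm across), 121 mm above the foot. Push here from above, or pinch the knob.
- clamp (a joint): Cam lever angle, rad: 0 = open, lever pointing to the stand's -x; 1.57 = at its stop, lever pointing to the stand's +y. It grows as the lever swings clockwise seen from above. From about 1.0 on the cam bites on the rod and the lever gets stiff (up to about 7 N at the post); it is locked from 1.4 on. It stays where it is left. It starts open, between 0 and 0.35.
- clamp_grip (a point): Centre (half-way up the free part) of the upright round black post at the end of the cam lever: 14 mm across, standing 34 mm above the lever's flat bar (bar top 155 mm, post top 189 mm above the bench; the point at 172 mm). It runs on a level circle of 80 mm radius. Its x axis points from the post to the pivot.
- clamp_pivot (a point): Point on the vertical pivot axis of the cam lever, 19 mm to the stand's +y from the rod axis, at the height of clamp_grip (172 mm).
- part: Loose softwood block, 45 x 110 x 35 mm, that lies flat in the channel of the base (between two rails 51 mm apart), its long side (own y) along the stand's y, right under the rod; origin at the centre of its underside. It lies on a wooden packing strip, so its top is somewhere between 49 and 61 mm above the bench, different each time. It takes at most 25 N from the rod.
- tape: Bystander: black roll of electrical tape, 58 x 56 x 19 mm, lying; origin under its centre.
- sanding: Bystander: cork sanding block, 56 x 94 x 31 mm; origin under its centre.
- jar: Bystander: glass jar with dark lid, 68 mm across, 95 mm high; origin under its centre.
- bolt: Bystander: big steel bolt with nut, 80 mm long, lying; origin under its centre.

How it is judged:
On the way, in this order (a step that is already met when the one before it is completed fails the run):
1. the rod's foot rests on the block while the lever is still open (contact force between rod and part above 0.8 N and value of joint clamp below 0.7 rad), for 0.3 s.
2. the cam lever is swung to lock with the foot on the block (value of joint clamp above 1.4 rad and contact force between rod and part above 0.5 N), for 0.2 s.
At the end, for the whole second after the job is handed in: The rod's foot rests on the block (contact force over 0.5 N), the cam lever is past 1.4 rad (locked) and at rest, and the block is within 8 mm of where it lay (all of step 2 and distance of part from where it was at the start of the episode below 0.008 m and velocity of joint rod below 0.005 m/s and velocity of joint clamp below 0.05 rad/s); the robot touches nothing.
It fails at once if the rod presses the block with more than 25 N (contact force between rod and part above 25 N).
It fails at once if the block is shifted by more than 8 mm (distance of part from where it was at the start of the episode above 0.008 m).
It fails at once if a bystander is pushed more than 20 mm (distance of any of tape, sanding, jar, bolt from where it was at the start of the episode above 0.02 m).
It also fails if it takes over 51 s, if anything falls off the work surface, if the arm or the gripper's body presses on something with over 40 N, if the wrist force passes 120 N, or if a joint passes its speed limit or range.

## Working session

There is one attempt and no reset: what is moved stays moved. The work goes in short steps, Python scripts to look and compute and a tool call to move; the robot and the scene stay as the last step left them, time stands still between calls to the robot, and variables do not carry over. Pictures are saved under pics/ and viewed, at most 10 in all, crops included, and the job is handed in when it is done.

Besides the shell and the picture viewer there is one more tool, called after "Request:" in YAML: its name, and indented under it one key for each argument. arm_command: Moves the arm, as the interface text tells. Shifts and turns lie within -1 to 1; 1 stands for 500 mm of shift or 2 rad of turn. Its arguments: {"type":"object","properties":{"targets":{"type":"array","items":{"type":"object","properties":{"x":{"type":"number","minimum":-1,"maximum":1},"y":{"type":"number","minimum":-1,"maximum":1},"z":{"type":"number","minimum":-1,"maximum":1},"rx":{"type":"number","minimum":-1,"maximum":1},"ry":{"type":"number","minimum":-1,"maximum":1},"rz":{"type":"number","minimum":-1,"maximum":1},"claw":{"type":"number"}}}},"squeeze":{"type":"number"}},"required":["targets"]}

```bash
mkdir -p pics
cat > h.py <<'E'
import numpy as np, cv2
from plant import robot
def shot(n):
    c=robot.get_calibration(n); im,d=robot.read_camera(n)
    K=np.array(c["intrinsics"]); o=np.array(c["origin"]); R=np.array(c["orientation"])
    if R.shape!=(3,3): R=cv2.Rodrigues(R.astype(float))[0]
    v,u=np.mgrid[:480,:640]
    P=np.stack([(u-K[0,2])/K[0,0]*d,-(v-K[1,2])/K[1,1]*d,-d],-1)@R.T+o
    P[d==0]=np.nan
    return im,d,P,c
def save(n,im): cv2.imwrite("pics/"+n+".png",cv2.cvtColor(im,cv2.COLOR_RGB2BGR))
E
python3 - <<'E'
from h import *
for n in("top","side"):
    im,d,P,c=shot(n); save(n+"0",im); np.save(n+"0.npy",P); print(c)
print(robot.read_state())
E
```

```text
{'intrinsics': array([[612.74722063,   0.        , 309.10825218],
       [  0.        , 612.74722063, 227.33312203],
       [  0.        ,   0.        ,   1.        ]]), 'origin': array([0.41932965, 0.07513319, 1.35482916]), 'orientation': array([ 0.06326048, -0.03848122, -1.58930728])}
{'intrinsics': array([[557.62661583,   0.        , 323.2249856 ],
       [  0.        , 557.62661583, 240.23210669],
       [  0.        ,   0.        ,   1.        ]]), 'origin': array([-0.47434669, -0.15709771,  1.08261881]), 'orientation': array([ 0.6875082 , -0.54934799, -1.24472638])}
{'t': 0.1, 'q': array([ 1.08159126e+00,  1.31120282e-01,  1.48912643e+00, -3.81030874e-05,
        1.52305062e+00, -8.53787390e-02]), 'dq': array([-0.00079889, -0.00109349, -0.0010078 ,  0.00022383, -0.00080788,
        0.00033154]), 'joint_torque': array([ 9.50802823e-04, -5.61339247e+01, -4.93096697e+01,  7.70344469e-02,
        2.89668969e-02, -4.06141373e-05]), 'tool_pos': array([0.23551142, 0.55130932, 0.2316958 ]), 'orientation': array([-6.29934935e-01, -3.07733233e+00,  2.58452517e-03]), 'force': array([-0.69935656,  0.44420728, -1.37821643]), 'wrist_torque': array([-0.00057968,  0.05301337, -0.03847657]), 'gripper_force': 0.0, 'opening': 0.09274948259828443}
```

View pics/top0.png

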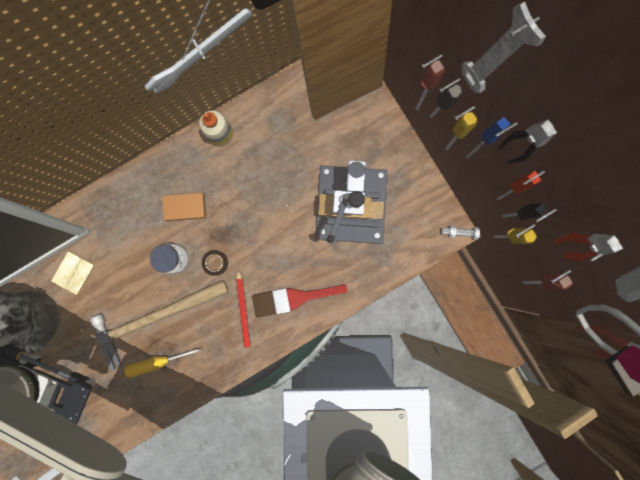

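View pics/side0.png

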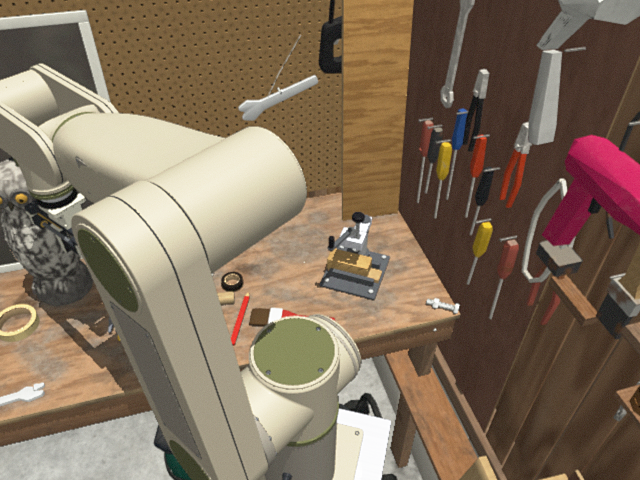

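The top view shows the stand near (352,200): column at (356,170), black knob at (357,199), lever post near (330,238). The jar, tape, cork block and bolt are all well clear. Next I measure from the depth cloud.

Run:
```python
from h import *
P=np.load("top0.npy"); im=cv2.imread("pics/top0.png")
sub=im[150:260,300:400]; cv2.imwrite("pics/crop.png",cv2.resize(sub,None,fx=5.4,fy=5.4,interpolation=cv2.INTER_CUBIC))
Q=P[150:260,300:400].reshape(-1,3); C=im[150:260,300:400].reshape(-1,3)
Q0=Q
for lo,hi in((.005,.016),(.045,.065),(.13,.147),(.148,.16),(.18,.197),(.2,.24)):
    m=(Q[:,2]>lo)&(Q[:,2]<hi); q=Q[m]
    r=cv2.minAreaRect((q[:,:2]*1000).astype(np.float32))
    print(lo,hi,m.sum(),np.median(q,0).round(4),q.mean(0).round(4),r)
```

```text
0.005 0.016 2366 [ 5.634e-01 -5.000e-04  9.300e-03] [ 0.5542 -0.0008  0.0094] ((557.44580078125, 5.5787200927734375), (218.48765563964844, 239.7758026123047), 88.88875579833984)
0.045 0.065 526 [0.5454 0.0471 0.0552] [0.546  0.0261 0.0552] ((548.109130859375, 17.80687713623047), (110.23564910888672, 45.34682846069336), 84.83737182617188)
0.13 0.147 823 [0.5809 0.0036 0.1399] [0.5777 0.0061 0.1399] ((578.577880859375, 10.322509765625), (59.35488510131836, 108.45765686035156), 84.06958770751953)
0.148 0.16 300 [0.5203 0.0324 0.154 ] [0.5195 0.0333 0.154 ] ((543.354736328125, 24.230022430419922), (18.887250900268555, 167.22885131835938), 68.05818939208984)
0.18 0.197 42 [0.4737 0.0515 0.188 ] [0.4749 0.0506 0.1884] ((504.67144775390625, 37.84906768798828), (12.729915618896484, 80.8673095703125), 66.78820037841797)
0.2 0.24 223 [0.5452 0.0031 0.2081] [0.5454 0.0026 0.208 ] ((545.648193359375, 3.068815231323242), (29.974397659301758, 30.23464012145996), 88.11647033691406)
```

View pics/crop.png

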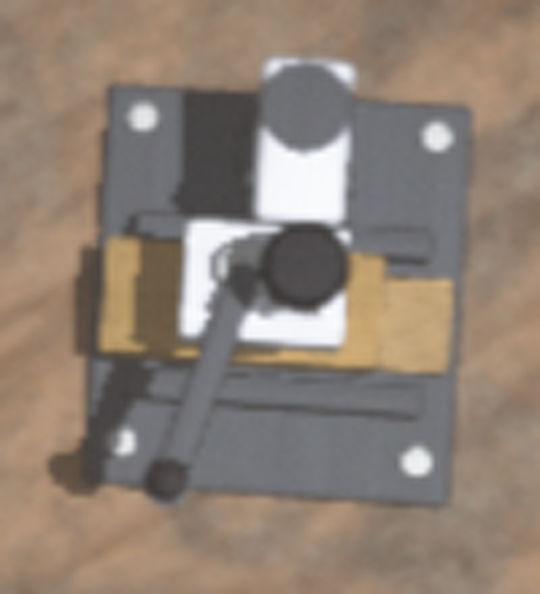

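Measured estimates:

| Item | Estimate |
|---|---|
| Rod axis | (0.5455, 0.003) |
| Stand yaw | about -5° |
| Pivot | (0.547, 0.022) |
| Lever post | (0.474, 0.051), so clamp about 0.29 rad |
| Knob top | z about 0.208 |
| Block top | z about 0.055 |

That leaves the rod about 32 mm to travel. I'll close the gripper and move above the knob.

Request:
arm_command:
  targets:
    - {"x": 0.05,"y": -0.04,"z": 0.1,"claw": 255}
    - {"x": 0.5,"y": -0.88,"z": 0.1,"claw": 255}
    - {"x": 0.5,"y": -0.88,"z": 0.1,"claw": 255}
    - {"x": 0.5,"y": -0.88,"z": 0.1,"claw": 255}
    - {"x": 0.5,"y": -0.88,"z": 0.1,"claw": 255}
    - {"x": 0.5,"y": -0.88,"z": 0.1,"claw": 255}
    - {"x": 0.5,"y": -0.88,"z": 0.1,"claw": 255}
    - {"x": 0.5,"y": -0.88,"z": 0.1,"claw": 255}
    - {"x": 0.5,"y": -0.88,"z": 0.1,"claw": 255}
    - {"x": 0.5,"y": -0.88,"z": 0.1,"claw": 255}
  squeeze: 20

```text
schema error: expected keys x, y, z, rx, ry, rz, claw
```

Request:
arm_command:
  targets:
    - {"x": 0.05,"y": -0.04,"z": 0.1,"rx": 0,"ry": 0,"rz": 0,"claw": 255}
    - {"x": 0.5,"y": -0.88,"z": 0.1,"rx": 0,"ry": 0,"rz": 0,"claw": 255}
    - {"x": 0.5,"y": -0.88,"z": 0.1,"rx": 0,"ry": 0,"rz": 0,"claw": 255}
    - {"x": 0.5,"y": -0.88,"z": 0.1,"rx": 0,"ry": 0,"rz": 0,"claw": 255}
    - {"x": 0.5,"y": -0.88,"z": 0.1,"rx": 0,"ry": 0,"rz": 0,"claw": 255}
    - {"x": 0.5,"y": -0.88,"z": 0.1,"rx": 0,"ry": 0,"rz": 0,"claw": 255}
    - {"x": 0.5,"y": -0.88,"z": 0.1,"rx": 0,"ry": 0,"rz": 0,"claw": 255}
    - {"x": 0.5,"y": -0.88,"z": 0.1,"rx": 0,"ry": 0,"rz": 0,"claw": 255}
    - {"x": 0.5,"y": -0.88,"z": 0.1,"rx": 0,"ry": 0,"rz": 0,"claw": 255}
    - {"x": 0.5,"y": -0.88,"z": 0.1,"rx": 0,"ry": 0,"rz": 0,"claw": 255}
  squeeze: 20

```text
t: 0.93
tool_pos: [0.4331, 0.2068, 0.2791]
orientation: [-0.63, -3.078, 0.0]
force: [1.4, 0.8, 0.3]
opening: 0.0312
gripper_force: 0.0
```

Request:
arm_command:
  targets:
    - {"x": 0.2,"y": -0.36,"z": 0,"rx": 0,"ry": 0,"rz": 0,"claw": 255}
    - {"x": 0.2,"y": -0.36,"z": 0,"rx": 0,"ry": 0,"rz": 0,"claw": 255}
    - {"x": 0.2,"y": -0.36,"z": 0,"rx": 0,"ry": 0,"rz": 0,"claw": 255}
    - {"x": 0.2,"y": -0.36,"z": 0,"rx": 0,"ry": 0,"rz": 0,"claw": 255}
    - {"x": 0.2,"y": -0.36,"z": 0,"rx": 0,"ry": 0,"rz": 0,"claw": 255}
    - {"x": 0.2,"y": -0.36,"z": 0,"rx": 0,"ry": 0,"rz": 0,"claw": 255}
    - {"x": 0.2,"y": -0.36,"z": 0,"rx": 0,"ry": 0,"rz": 0,"claw": 255}

```text
t: 1.52
tool_pos: [0.533, 0.0267, 0.2783]
orientation: [-0.636, -3.075, 0.0]
force: [0.2, 0.7, -0.2]
opening: 0.0006
gripper_force: 0.0
```

Run:
```python
from h import *
s=robot.read_state(); print(s["t"],s["tool_pos"],s["force"],s["opening"])
im,d,P,c=shot("wrist"); save("w1",im); print(c["origin"])
for lo,hi in((.045,.065),(.13,.147),(.148,.162),(.18,.197),(.2,.24)):
    m=(P[...,2]>lo)&(P[...,2]<hi)&(abs(P[...,0]-.545)<.13)&(abs(P[...,1]-.02)<.13); q=P[m]
    if len(q)>10: print(lo,m.sum(),np.median(q,0).round(4),cv2.minAreaRect((q[:,:2]*1000).astype(np.float32)))
```

```text
1.5167 [0.5330084  0.02671637 0.27831043] [ 0.21413332  0.68195907 -0.15303154] 0.0006048173092327884
[0.45703622 0.05947636 0.43025661]
0.045 2286 [0.5367 0.0453 0.0558] ((568.6552124023438, 15.082538604736328), (110.17196655273438, 88.38064575195312), 84.99066925048828)
0.13 2213 [0.5401 0.0132 0.1395] ((576.7752685546875, 9.529680252075195), (60.11994552612305, 106.01044464111328), 84.9293212890625)
0.148 2082 [0.5214 0.031  0.1545] ((512.7879028320312, 35.05590057373047), (34.49073028564453, 101.97587585449219), 57.65442657470703)
0.18 381 [0.4726 0.0505 0.1885] ((500.43310546875, 27.926860809326172), (23.06941032409668, 84.2966537475586), 58.74238586425781)
0.2 1150 [0.5384 0.0014 0.2087] ((540.9874267578125, 0.7743911743164062), (23.153926849365234, 31.82301139831543), 11.172467231750488)
```

View pics/w1.png

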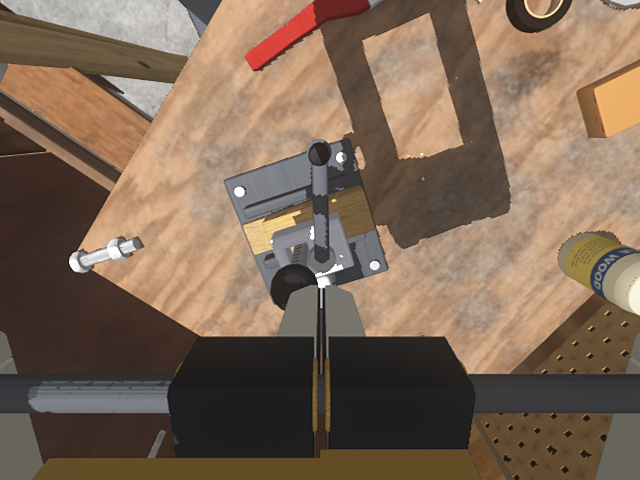

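The wrist view confirms the scene: knob at (294,287) beside the closed fingers, post top at (319,153). I'll centre over the knob and come down close to it.

Request:
arm_command:
  targets:
    - {"x": 0.025,"y": -0.047,"z": 0,"rx": 0,"ry": 0,"rz": 0,"claw": 255}
    - {"x": 0.025,"y": -0.047,"z": -0.06,"rx": 0,"ry": 0,"rz": 0,"claw": 255}
    - {"x": 0.025,"y": -0.047,"z": -0.1,"rx": 0,"ry": 0,"rz": 0,"claw": 255}
    - {"x": 0.025,"y": -0.047,"z": -0.1,"rx": 0,"ry": 0,"rz": 0,"claw": 255}
    - {"x": 0.025,"y": -0.047,"z": -0.1,"rx": 0,"ry": 0,"rz": 0,"claw": 255}

```text
t: 1.98
tool_pos: [0.544, 0.0067, 0.2283]
orientation: [-0.627, -3.075, 0.0]
force: [-0.6, 0.2, 0.8]
opening: 0.0005
gripper_force: 0.0
```

Request:
arm_command:
  targets:
    - {"x": 0,"y": -0.004,"z": -0.006,"rx": 0,"ry": 0,"rz": 0,"claw": 255}
    - {"x": 0,"y": -0.004,"z": -0.012,"rx": 0,"ry": 0,"rz": 0,"claw": 255}
    - {"x": 0,"y": -0.004,"z": -0.018,"rx": 0,"ry": 0,"rz": 0,"claw": 255}
    - {"x": 0,"y": -0.004,"z": -0.024,"rx": 0,"ry": 0,"rz": 0,"claw": 255}
    - {"x": 0,"y": -0.004,"z": -0.03,"rx": 0,"ry": 0,"rz": 0,"claw": 255}
    - {"x": 0,"y": -0.004,"z": -0.036,"rx": 0,"ry": 0,"rz": 0,"claw": 255}
    - {"x": 0,"y": -0.004,"z": -0.042,"rx": 0,"ry": 0,"rz": 0,"claw": 255}
    - {"x": 0,"y": -0.004,"z": -0.048,"rx": 0,"ry": 0,"rz": 0,"claw": 255}

```text
t: 2.65
tool_pos: [0.5459, 0.0033, 0.2054]
orientation: [0.63, 3.076, 0.001]
force: [2.3, 1.8, 4.4]
opening: 0.0006
gripper_force: 2.1
```

Run:
```python
from h import *
s=robot.read_state(); print(s["tool_pos"],s["force"])
im,d,P,c=shot("side"); save("s1",im[180:320,290:420].repeat(4,0).repeat(4,1))
```

```text
[0.54585278 0.00329737 0.20542391] [2.33102708 1.81472607 4.43266385]
```

View pics/s1.png

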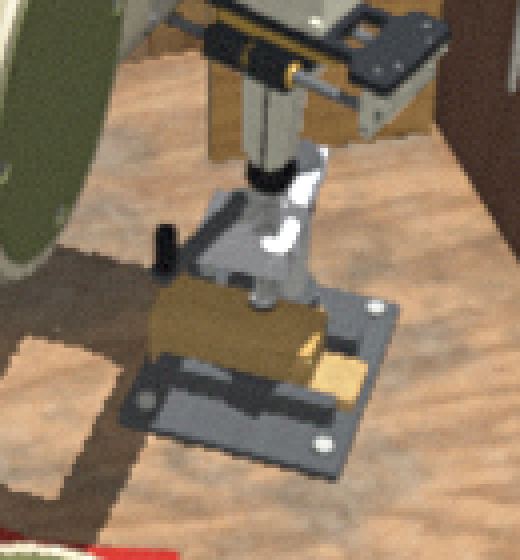

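The fingers sit on the knob and push the rod down, and the foot is still above the block. Continuing more gently.

Request:
arm_command:
  targets:
    - {"x": 0,"y": 0,"z": -0.004,"rx": 0,"ry": 0,"rz": 0,"claw": 255}
    - {"x": 0,"y": 0,"z": -0.008,"rx": 0,"ry": 0,"rz": 0,"claw": 255}
    - {"x": 0,"y": 0,"z": -0.012,"rx": 0,"ry": 0,"rz": 0,"claw": 255}
    - {"x": 0,"y": 0,"z": -0.015,"rx": 0,"ry": 0,"rz": 0,"claw": 255}
    - {"x": 0,"y": 0,"z": -0.018,"rx": 0,"ry": 0,"rz": 0,"claw": 255}
    - {"x": 0,"y": 0,"z": -0.021,"rx": 0,"ry": 0,"rz": 0,"claw": 255}

```text
t: 3.2
tool_pos: [0.5455, 0.0032, 0.1947]
orientation: [0.63, 3.077, 0.0]
force: [2.0, 1.7, 2.9]
opening: 0.0006
gripper_force: 2.0
```

Now 0.5 mm steps.

Request:
arm_command:
  targets:
    - {"x": 0,"y": 0,"z": -0.001,"rx": 0,"ry": 0,"rz": 0,"claw": 255}
    - {"x": 0,"y": 0,"z": -0.002,"rx": 0,"ry": 0,"rz": 0,"claw": 255}
    - {"x": 0,"y": 0,"z": -0.003,"rx": 0,"ry": 0,"rz": 0,"claw": 255}
    - {"x": 0,"y": 0,"z": -0.004,"rx": 0,"ry": 0,"rz": 0,"claw": 255}

```text
t: 3.53
tool_pos: [0.5453, 0.0031, 0.1928]
orientation: [0.63, 3.078, -0.0]
force: [2.3, 0.9, 2.6]
opening: 0.0008
gripper_force: 2.0
```

Request:
arm_command:
  targets:
    - {"x": 0,"y": 0,"z": -0.001,"rx": 0,"ry": 0,"rz": 0,"claw": 255}
    - {"x": 0,"y": 0,"z": -0.002,"rx": 0,"ry": 0,"rz": 0,"claw": 255}
    - {"x": 0,"y": 0,"z": -0.002,"rx": 0,"ry": 0,"rz": 0,"claw": 255}

```text
t: 3.78
tool_pos: [0.5453, 0.0032, 0.1916]
orientation: [-0.63, -3.078, 0.0]
force: [2.6, 0.1, 4.1]
opening: 0.0007
gripper_force: 1.6
```

Request:
arm_command:
  targets:
    - {"x": 0,"y": 0,"z": -0.001,"rx": 0,"ry": 0,"rz": 0,"claw": 255}
    - {"x": 0,"y": 0,"z": -0.001,"rx": 0,"ry": 0,"rz": 0,"claw": 255}

```text
t: 3.95
tool_pos: [0.5453, 0.0031, 0.1915]
orientation: [0.63, 3.078, -0.0]
force: [1.7, -0.4, 5.7]
opening: 0.0006
gripper_force: 2.7
```

Request:
arm_command:
  targets:
    - {"x": 0,"y": 0,"z": -0.001,"rx": 0,"ry": 0,"rz": 0,"claw": 255}
    - {"x": 0,"y": 0,"z": -0.001,"rx": 0,"ry": 0,"rz": 0,"claw": 255}

```text
t: 4.12
tool_pos: [0.5453, 0.0031, 0.1915]
orientation: [0.63, 3.077, -0.0]
force: [-0.1, 0.4, 8.2]
opening: 0.0008
gripper_force: 4.3
```

Request:
arm_command:
  targets:
    - {"x": 0,"y": 0,"z": -0.001,"rx": 0,"ry": 0,"rz": 0,"claw": 255}
    - {"x": 0,"y": 0,"z": -0.0015,"rx": 0,"ry": 0,"rz": 0,"claw": 255}
    - {"x": 0,"y": 0,"z": -0.0015,"rx": 0,"ry": 0,"rz": 0,"claw": 255}
    - {"x": 0,"y": 0,"z": -0.0015,"rx": 0,"ry": 0,"rz": 0,"claw": 255}

```text
t: 4.45
tool_pos: [0.5454, 0.0031, 0.1914]
orientation: [0.63, 3.077, -0.0]
force: [-2.5, 0.4, 12.7]
opening: 0.0003
gripper_force: 6.5
```

The foot is on the block: about 12.7 N of push, so roughly 8 N on the block, held for 0.3 s. I'll lift off and move above the lever post, opening the gripper on the way.

Request:
arm_command:
  targets:
    - {"x": 0,"y": 0,"z": 0.03,"rx": 0,"ry": 0,"rz": 0,"claw": 255}
    - {"x": 0,"y": 0,"z": 0.08,"rx": 0,"ry": 0,"rz": 0,"claw": 255}
    - {"x": 0,"y": 0,"z": 0.12,"rx": 0,"ry": 0,"rz": 0,"claw": 120}
    - {"x": -0.07,"y": 0.048,"z": 0.12,"rx": 0,"ry": 0,"rz": 0,"claw": 120}
    - {"x": -0.144,"y": 0.095,"z": 0.12,"rx": 0,"ry": 0,"rz": 0,"claw": 120}
    - {"x": -0.144,"y": 0.095,"z": 0.12,"rx": 0,"ry": 0,"rz": 0,"claw": 120}
    - {"x": -0.144,"y": 0.095,"z": 0.12,"rx": 0,"ry": 0,"rz": 0,"claw": 120}
    - {"x": -0.144,"y": 0.095,"z": 0.12,"rx": 0,"ry": 0,"rz": 0,"claw": 120}
    - {"x": -0.144,"y": 0.095,"z": 0.12,"rx": 0,"ry": 0,"rz": 0,"claw": 120}

```text
t: 5.2
tool_pos: [0.4738, 0.0502, 0.2498]
orientation: [-0.63, -3.077, 0.001]
force: [-0.6, -0.1, -0.3]
opening: 0.0425
gripper_force: 0.0
```

Run:
```python
from h import *
s=robot.read_state(); print(s["t"],s["tool_pos"],s["force"],s["opening"],s["q"])
im,d,P,c=shot("wrist"); save("w2",im)
```

```text
5.2 [0.47378481 0.05017458 0.24982275] [-0.6227001  -0.11199415 -0.31884775] 0.042534283255943946 [-1.83034034e-03 -2.16173198e-01  1.79371163e+00 -4.35593789e-04
  1.56435796e+00 -1.16846780e+00]
```

View pics/w2.png

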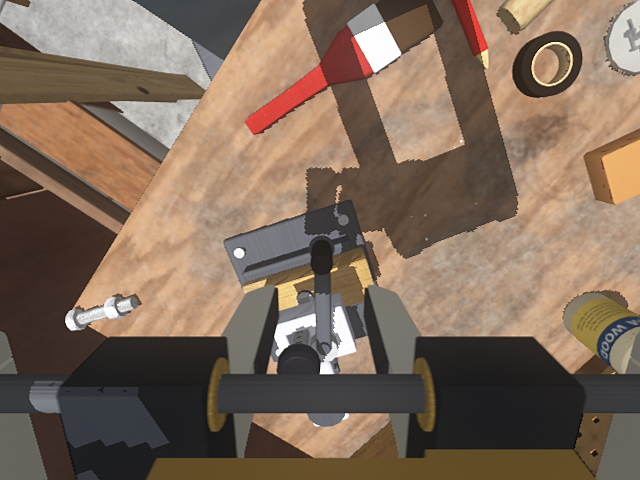

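The post at (321,240) is centred between the fingers, and the knob at (298,365) is clear. Descending around the post and gripping.

Request:
arm_command:
  targets:
    - {"x": 0,"y": 0.001,"z": -0.07,"rx": 0,"ry": 0,"rz": 0,"claw": 140}
    - {"x": 0,"y": 0.001,"z": -0.12,"rx": 0,"ry": 0,"rz": 0,"claw": 140}
    - {"x": 0,"y": 0.001,"z": -0.146,"rx": 0,"ry": 0,"rz": 0,"claw": 140}
    - {"x": 0,"y": 0.001,"z": -0.146,"rx": 0,"ry": 0,"rz": 0,"claw": 140}
    - {"x": 0,"y": 0.001,"z": -0.146,"rx": 0,"ry": 0,"rz": 0,"claw": 255}
    - {"x": 0,"y": 0.001,"z": -0.146,"rx": 0,"ry": 0,"rz": 0,"claw": 255}
    - {"x": 0,"y": 0.001,"z": -0.146,"rx": 0,"ry": 0,"rz": 0,"claw": 255}
    - {"x": 0,"y": 0.001,"z": -0.146,"rx": 0,"ry": 0,"rz": 0,"claw": 255}
    - {"x": 0,"y": 0.001,"z": -0.146,"rx": 0,"ry": 0,"rz": 0,"claw": 255}
  squeeze: 18

```text
t: 6.0
tool_pos: [0.4741, 0.0511, 0.1781]
orientation: [0.63, 3.076, 0.0]
force: [0.7, 0.6, 1.2]
opening: 0.0132
gripper_force: 18.1
```

Run:
```python
from h import *
s=robot.read_state(); p=s["tool_pos"]; print(p,s["force"],s["opening"],s["gripper_force"])
piv=np.array([.5455,.003])+.019*np.array([np.sin(np.radians(5)),np.cos(np.radians(5))])
v=p[:2]-piv; a=np.arctan2(v[1],v[0]); r=np.hypot(*v); print(piv,np.degrees(a),r)
end=np.radians(85)-.01
for k in range(1,21):
    b=a+(end-a)*k/20
    # TCP follows 80 mm circle
    t=piv+ (r+(.08-r)*min(1,k/5))*np.array([np.cos(b),np.sin(b)]); d=(t-p[:2])/.5
    print(k,d.round(4),round((b-a)/2,4))
```

```text
[0.47405293 0.05114118 0.1781472 ] [0.72777862 0.55436829 1.22180899] 0.013180458260398828 18.092631697654724
[0.54715596 0.0219277 ] 158.2173280740612 0.07872407570504222
1 [0.0036 0.0095] -0.0322
2 [0.0078 0.0188] -0.0644
3 [0.0127 0.0278] -0.0966
4 [0.0181 0.0365] -0.1288
5 [0.0241 0.0449] -0.161
6 [0.031  0.0526] -0.1932
7 [0.0383 0.0597] -0.2254
8 [0.0462 0.0664] -0.2576
9 [0.0544 0.0726] -0.2898
10 [0.063  0.0783] -0.322
11 [0.072  0.0833] -0.3542
12 [0.0813 0.0878] -0.3864
13 [0.0908 0.0917] -0.4186
14 [0.1006 0.0949] -0.4508
15 [0.1106 0.0976] -0.483
16 [0.1207 0.0995] -0.5152
17 [0.1309 0.1008] -0.5474
18 [0.1412 0.1015] -0.5795
19 [0.1515 0.1015] -0.6117
20 [0.1617 0.1008] -0.6439
```

The post is gripped. Swinging along the arc.

Request:
arm_command:
  targets:
    - {"x": 0.0036,"y": 0.0095,"z": 0,"rx": 0,"ry": 0,"rz": -0.032,"claw": 255}
    - {"x": 0.008,"y": 0.0188,"z": 0,"rx": 0,"ry": 0,"rz": -0.064,"claw": 255}
    - {"x": 0.0127,"y": 0.0278,"z": 0,"rx": 0,"ry": 0,"rz": -0.097,"claw": 255}
    - {"x": 0.0181,"y": 0.0365,"z": 0,"rx": 0,"ry": 0,"rz": -0.129,"claw": 255}
    - {"x": 0.0241,"y": 0.0449,"z": 0,"rx": 0,"ry": 0,"rz": -0.161,"claw": 255}
    - {"x": 0.031,"y": 0.0526,"z": 0,"rx": 0,"ry": 0,"rz": -0.193,"claw": 255}
    - {"x": 0.0383,"y": 0.0597,"z": 0,"rx": 0,"ry": 0,"rz": -0.225,"claw": 255}
    - {"x": 0.0462,"y": 0.0664,"z": 0,"rx": 0,"ry": 0,"rz": -0.258,"claw": 255}

```text
t: 6.67
tool_pos: [0.4982, 0.0832, 0.1782]
orientation: [1.397, 2.808, -0.001]
force: [5.3, -6.9, -1.1]
opening: 0.0135
gripper_force: 18.0
```

Request:
arm_command:
  targets:
    - {"x": 0.0082,"y": 0.0062,"z": 0,"rx": 0,"ry": 0,"rz": -0.032,"claw": 255}
    - {"x": 0.0168,"y": 0.0119,"z": 0,"rx": 0,"ry": 0,"rz": -0.064,"claw": 255}
    - {"x": 0.0258,"y": 0.0169,"z": 0,"rx": 0,"ry": 0,"rz": -0.097,"claw": 255}
    - {"x": 0.0351,"y": 0.0214,"z": 0,"rx": 0,"ry": 0,"rz": -0.129,"claw": 255}
    - {"x": 0.0446,"y": 0.0253,"z": 0,"rx": 0,"ry": 0,"rz": -0.161,"claw": 255}
    - {"x": 0.0544,"y": 0.0285,"z": 0,"rx": 0,"ry": 0,"rz": -0.193,"claw": 255}
    - {"x": 0.0644,"y": 0.0312,"z": 0,"rx": 0,"ry": 0,"rz": -0.225,"claw": 255}
    - {"x": 0.0745,"y": 0.0331,"z": 0,"rx": 0,"ry": 0,"rz": -0.258,"claw": 255}

```text
t: 7.33
tool_pos: [0.5347, 0.0992, 0.1781]
orientation: [2.069, 2.36, -0.002]
force: [-0.4, -7.9, 2.6]
opening: 0.0134
gripper_force: 18.0
```

Request:
arm_command:
  targets:
    - {"x": 0.0102,"y": 0.0003,"z": 0,"rx": 0,"ry": 0,"rz": -0.032,"claw": 255}
    - {"x": 0.0205,"y": 0,"z": 0,"rx": 0,"ry": 0,"rz": -0.064,"claw": 255}
    - {"x": 0.0308,"y": -0.001,"z": 0,"rx": 0,"ry": 0,"rz": -0.097,"claw": 255}
    - {"x": 0.041,"y": -0.002,"z": 0,"rx": 0,"ry": 0,"rz": -0.129,"claw": 255}
    - {"x": 0.042,"y": -0.002,"z": 0,"rx": 0,"ry": 0,"rz": -0.129,"claw": 255}
    - {"x": 0.042,"y": -0.002,"z": 0,"rx": 0,"ry": 0,"rz": -0.129,"claw": 255}
    - {"x": 0.042,"y": -0.002,"z": 0,"rx": 0,"ry": 0,"rz": -0.129,"claw": 255}

```text
t: 7.92
tool_pos: [0.5541, 0.0997, 0.178]
orientation: [-2.353, -2.08, 0.002]
force: [-6.1, -2.3, 7.1]
opening: 0.0137
gripper_force: 18.0
```

The lever is at about 1.57 rad. Releasing and lifting.

Request:
arm_command:
  targets:
    - {"x": 0,"y": 0,"z": 0,"rx": 0,"ry": 0,"rz": 0,"claw": 140}
    - {"x": 0,"y": 0,"z": 0,"rx": 0,"ry": 0,"rz": 0,"claw": 140}
    - {"x": 0,"y": 0,"z": 0,"rx": 0,"ry": 0,"rz": 0,"claw": 140}
    - {"x": 0,"y": 0,"z": 0,"rx": 0,"ry": 0,"rz": 0,"claw": 140}
    - {"x": 0,"y": 0,"z": 0.05,"rx": 0,"ry": 0,"rz": 0,"claw": 140}
    - {"x": 0,"y": 0,"z": 0.12,"rx": 0,"ry": 0,"rz": 0,"claw": 140}
    - {"x": -0.05,"y": 0.1,"z": 0.2,"rx": 0,"ry": 0,"rz": 0,"claw": 140}
    - {"x": -0.1,"y": 0.2,"z": 0.2,"rx": 0,"ry": 0,"rz": 0,"claw": 140}
    - {"x": -0.2,"y": 0.3,"z": 0.2,"rx": 0,"ry": 0,"rz": 0,"claw": 140}
    - {"x": -0.2,"y": 0.3,"z": 0.2,"rx": 0,"ry": 0,"rz": 0,"claw": 140}

```text
t: 8.75
tool_pos: [0.4689, 0.2329, 0.2765]
orientation: [2.354, 2.079, 0.003]
force: [0.4, 0.7, -0.0]
opening: 0.0421
gripper_force: 0.0
```

Run:
```python
from h import *
s=robot.read_state(); print(s["t"],s["tool_pos"],s["force"],s["opening"])
im,d,P,c=shot("side"); im2,d2,P2,c2=shot("top")
a=im[180:320,290:420].repeat(3,0).repeat(3,1); b=im2[150:290,290:420].repeat(3,0).repeat(3,1)
save("end",np.hstack([a,b]))
for lo,hi in((.045,.065),(.165,.182),(.183,.197)):
    m=(P2[...,2]>lo)&(P2[...,2]<hi)&(abs(P2[...,0]-.545)<.1)&(abs(P2[...,1]-.03)<.1); q=P2[m]; print(lo,m.sum(),np.median(q,0).round(4),cv2.minAreaRect((q[:,:2]*1000).astype(np.float32)))
```

```text
8.75 [0.46892891 0.2329042  0.27651988] [ 0.35546698  0.66952416 -0.00246063] 0.0421005413097623
0.045 457 [0.5399 0.0392 0.0554] ((547.9451293945312, 17.882732391357422), (109.99842834472656, 45.13477325439453), 84.9218521118164)
0.165 221 [0.5454 0.0033 0.1756] ((544.3008422851562, 46.444305419921875), (30.861270904541016, 118.57225799560547), 1.8001294136047363)
0.183 42 [0.5537 0.1015 0.1874] ((554.2413940429688, 101.43968963623047), (11.854059219360352, 12.177207946777344), 40.141563415527344)
```

View pics/end.png

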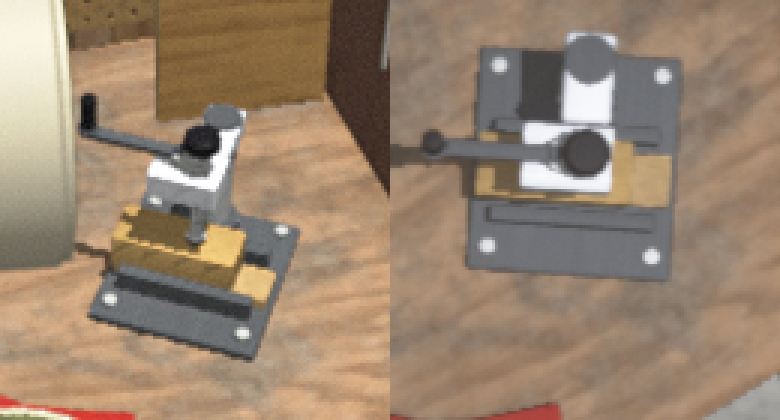

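The lever post at (432,142) in the right half points to the stand's +y, about 1.57 rad. The foot is on the block at (197,235), and the block has not moved. Handing in.

```bash
python3 -c "
from plant import robot
print(robot.close_job())"
```

```text
the job is handed in; nothing more can be done
None
```

The job is handed in, no verdict came back: the rod's foot rests on the block, the cam lever measures about 1.57 rad (at its stop), the block has not measurably moved, and the gripper is clear.

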